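Release the large chocolate balls from a dispenser by its rocking lever

ROBOT

A 7-joint arm with a two-finger parallel gripper is mounted at the origin on a cart in front of the work surface, level with it; the furniture and walls round the work are solid. World frame = base frame: x ahead of the robot, y to its left, z up, the work surface at z = 0. Lengths are in mm, angles in rad, forces in N, time in s.
With the tool pointing down it reaches from about 400 to 875 mm from the base axis. Payload 4.4 kg.
Tool frame: the origin (TCP) lies where the fingers leave the gripper's body, on its centre line; the fingertips stand 73 mm ahead of it and the grasp point (between the pads) lies 54 mm ahead of it; z points along the fingers, y is the line along which they close (so a half turn about z gives the same grasp; the last joint's range is limited). The gripper opens to 85 mm and grips with 20 to 120 N. Pads are 22 mm wide; open, the fingers measure 114 mm over their backs; the gripper's body (76 mm by 85 mm) begins 54 mm behind the grasp point. The pads swing forward as they close: fully open they stand 13 mm farther back than shut.
Start: joints at [1.258, 0.628, 0.038, 1.517, -0.027, 0.996, -0.02], TCP at [158.821, -630.312, 303.913] pointing down, gripper open.
Joint ranges: [-3.06, 3.06], [-0.37, 2.12], [-1.25, 1.32], [0.18, 2.47], [-1.1, 4.24], [0.23, 1.98], [-2.94, 2.94]. Speed limits (rad/s): [2.57, 2.57, 3.14, 3.14, 3.14, 3.14, 3.14].

INTERFACE

Orientations are given as [roll, pitch, yaw] about the fixed x, y, z axes, in that order (R = Rz(yaw) Ry(pitch) Rx(roll)).
In Python, from cell import ctrl gives the robot as it stands.
- The arm moves only by the tool send_rows, never from a script. Its argument "rows" is a list that holds one entry, the list of rows, each a list of 6 numbers: the shift along the tool's x, y, z in cm, then the turn, a rotation vector about the tool's x, y, z in rad. In form: [[[tx, ty, tz, wx, wy, wz], ...]]. A call has 1 to 10 rows; each row is the pose to reach, as a shift and turn from the pose commanded when the call began, along the tool's axes at that moment; what a row does not reach only later rows make up. A row lasts 1/10 s, in which the tool goes at most 50 mm and 8.59 degrees, less where a joint would pass 70% of its speed; a pose out of reach is approached as far as the arm can. A call with a gripper value outside its range is refused whole. "grip" is the closure in counts, from 0 (fully open) to 255 (shut), set as the call begins (left out, the last holds). The fingers move at their own pace and stop on an object; the grip force is fixed at half the most. Time passes only in rows, so rows that repeat a pose let the fingers close. It gives the time, the measured TCP pose, the force, the opening and the grip force at its end, in the units of the state.
- ctrl.read_state(): the state, without advancing time (a new reading comes with each control period).
- ctrl.get_image(name): name is "scene" or "top" or "wrist"; returns a dict with "pixels" (384x512x3 uint8, red, green, blue), "fx", "fy", "cx", "cy" (pixels), "D" ([k1, k2, p1, p2, k3] as OpenCV has them; the pictures are not rectified), "extrinsics" (4x4, takes a point from camera to world coordinates); the wrist camera has in their place "mount" (4x4, takes a point from camera to tool coordinates, whose origin is the TCP and whose axes are the flange's). Camera axes: x right, y up, looking along -z (the intrinsics and any distortion apply to the point x, -y, -z); pixel columns grow to the right and rows downward; lengths in mm; the calibration is good to about 2 mm. A picture is of the moment at which its call begins: read the wrist's pose just before it. There is no depth.
- ctrl.finish_job(): hands the job in; it is judged then, once.
The state is a dict: "clock": time; "qpos": joint angles; "qd": joint speeds; "tau": joint torques, N m; "eef_pos": TCP position; "tool_rot": TCP orientation; "force": force on the tool from outside, world axes, zero at the start; "torque": the same for the moment, N m; "width": finger opening in mm; "gripper_force": force on a finger pad.
Only numpy, scipy, OpenCV 4.12 (cv2) and the standard library are available. Lean on these libraries where they do the work, as an engineer would, in place of code of your own. Each camera call takes 0.05 s, during which the arm holds its last target. There are 200 camera calls.

TASK

Of the two chocolate ball chutes, serve the one that holds the large balls: with the fingertips, push the catch tray along its runners until it is centred under that chute's spout, then press the round pad of that chute's rocking lever down so that the gate lifts, and hold it down until all three large balls have rolled into the tray. Then let go so that the gate drops shut again, leaving the three balls in the tray under the spout. Do not touch the balls with the gripper, leave the small balls' lever alone, and leave the jar, gift box and stamp where they are.

Things in the scene. Friction and masses are not known exactly. Their poses are not given: they have to be found in the camera images.
- tray_centre (a point): centre of the inner floor of the catch tray: plain aluminium open tray, outside 130 x 130 x 40 mm, walls 4 mm. Point 20 mm above the counter, rim 36 mm above it, underside 4 mm below. Slides only along own y (same as the chutes' y) with about 1.5 N friction and stays where it is left; starts between the spouts. Own x points to the chutes. The spouts overhang its rear 40 mm, 10 mm above its rim
- runner_middle (a point): fixed point on top of the wooden baseboard (12 mm above the counter), midway between the two lanes and below the tray's path. The lanes lie at own y = +115 and -115 mm; the tray's end stops let it go 118 mm either way, 3 mm past centred. The gates and levers lie at own x = +85 mm. Steel end ribs, 26 mm above the counter, stand at y = +200 and -200 mm
- spout_large (a point): lower end of the large balls' lane, middle of its floor, 74 mm above the counter: balls drop here into the tray. The tray is centred when its middle is level with this point along y; within 30 mm is good
- chute_large: fixed open-topped wooden chute with three large 32 mm chocolate balls behind its gate, alike in shape to its twin 230 mm beside it; which is left varies. Origin: on the baseboard, 12 mm above the counter, below the lane's middle at the gate. Own x points uphill (away from the robot), y left. Lane 38 mm wide, 12 degrees down towards -x, from x = -60 to +120 mm, at most 145 mm above the counter; this is the one to serve
- chute_small: fixed open-topped wooden chute with three small 20 mm chocolate balls behind its gate, alike in shape to its twin 230 mm beside it; which is left varies. Origin: on the baseboard, 12 mm above the counter, below the lane's middle at the gate. Own x points uphill (away from the robot), y left. Lane 38 mm wide, 12 degrees down towards -x, from x = -60 to +120 mm, at most 145 mm above the counter; leave this one alone
- pad_large (a point): middle of the top face of the round steel press pad (40 mm across, 6 mm thick) on the near arm of the large balls' lever, 148 mm above the counter at rest, 130 mm left (+y) of the lane's middle, nothing above it. Pressed, it goes down 29 mm and up to 10 mm sideways towards the pivot (-y); 2 N to start, 6.5 N at the stop; springs back up by itself
- pad_small (a point): the same point of the small balls' lever; to be left alone
- lever_large (a joint): rocking lever of the large balls' chute, a thin steel bar 142 mm long across the lane along y, pivot on a post 70 mm left of the lane's middle; its other end hangs the gate, a 4 mm plate, in the lane: 0 rad at rest (pad up, gate shut), grows as the pad is pressed, stop at 0.5 rad. Large balls pass under the gate from about 0.42 rad; press fully down
- lever_small (a joint): rocking lever of the small balls' chute, same values; stays at 0
- mini_jar: small white jar with a grey lid, 62 mm across, 78 mm tall, loose bystander; origin at the centre of its underside
- gift_box: dark red gift box with a ribbon, 74 x 104 x 46 mm, loose bystander; origin at the centre of its underside
- stamp: rubber stamp with a wooden grip, 28 x 42 x 67 mm, loose bystander; origin at the centre of its underside
- large_ball0: large chocolate ball, 32 mm across, about 20 g, number 1 in the row from the gate; origin at its centre
- large_ball1: large chocolate ball, 32 mm across, about 20 g, number 2 in the row from the gate; origin at its centre
- large_ball2: large chocolate ball, 32 mm across, about 20 g, number 3 in the row from the gate; origin at its centre
- small_ball0: small chocolate ball, 20 mm across, number 1 in the other chute's row; origin at its centre
- small_ball1: small chocolate ball, 20 mm across, number 2 in the other chute's row; origin at its centre
- small_ball2: small chocolate ball, 20 mm across, number 3 in the other chute's row; origin at its centre

How it is judged:
By the outcome, as a careful person would: the job done as asked, in the order asked, and still so for the second after the job is handed in, with the robot touching nothing.
It also fails if it takes over 42 s, if anything falls off the work surface, if the arm or the gripper's body presses on something with over 40 N, if the wrist force passes 120 N, or if a joint passes its speed limit or range.

## Working session

There is one attempt and no reset: what is moved stays moved. The work goes in short steps, Python scripts to look and compute and a tool call to move; the robot and the scene stay as the last step left them, time stands still between calls to the robot, and variables do not carry over. Pictures are saved under pics/ and viewed, at most 10 in all, crops included, and the job is handed in when it is done.

Besides the shell and the picture viewer there is one more tool, called after "Emit:" by a JSON object that holds its "op" and its "data", one argument or row to a line. send_rows: Moves the arm, as the interface text tells. Its arguments: {"type":"object","properties":{"rows":{"type":"array","items":{"type":"array","items":{"type":"array","items":{"type":"number"}}}},"grip":{"type":"number"}},"required":["rows"]}

```bash
mkdir -p pics; ls; cat > h.py <<'E'
import numpy as np, cv2
from cell import ctrl
def save(n,f):
    d=ctrl.get_image(n); cv2.imwrite(f'pics/{f}.png',d['pixels'][:,:,::-1]); np.save(f'pics/{f}.npy',d,allow_pickle=True); return d
def load(f): return np.load(f'pics/{f}.npy',allow_pickle=True).item()
def ray(d,u,v,E=None):
    K=np.array([[d['fx'],0,d['cx']],[0,d['fy'],d['cy']],[0,0,1]]); E=np.array(d['extrinsics']) if E is None else E
    p=cv2.undistortPoints(np.array([[[u,v]]],float),K,np.array(d['D'],float))[0,0]
    return E[:3,3],E[:3,:3]@np.array([p[0],-p[1],-1])
def onz(d,u,v,z):
    o,r=ray(d,u,v); return o+r*(z-o[2])/r[2]
def proj(d,P):
    E=np.linalg.inv(np.array(d['extrinsics'])); q=E[:3,:3]@np.array(P)+E[:3,3]
    K=np.array([[d['fx'],0,d['cx']],[0,d['fy'],d['cy']],[0,0,1]])
    return cv2.projectPoints(np.array([[q[0],-q[1],-q[2]]]),np.zeros(3),np.zeros(3),K,np.array(d['D'],float))[0].ravel()
E
python3 - <<'E'
from h import *
a=save('top','top0'); b=save('scene','scene0')
print(ctrl.read_state())
for d in (a,b): print(np.round(d['extrinsics'],3),d['fx'])
E
```

```text
pics
{'clock': 0.1, 'qpos': array([ 1.25819144,  0.62928105,  0.03840607,  1.51825288, -0.02699918,
        0.99630284, -0.01998102]), 'qd': array([ 0.0005355 , -0.00148201, -0.00041979, -0.00275594,  0.00097419,
       -0.001417  ,  0.00023119]), 'tau': array([ 3.87175212e-03, -5.64525568e+01,  1.23059101e+00, -1.93970311e+01,
        1.13092331e-02,  5.39402885e-03, -1.98862682e-05]), 'eef_pos': array([ 158.74555948, -629.87283279,  303.06729797]), 'tool_rot': array([-3.13986509e+00, -3.45205267e-06,  2.46855940e-01]), 'force': array([ 0.26752235, -0.33145848,  0.00999558]), 'torque': array([ 0.03185539, -0.01381358, -0.00348939]), 'gripper_force': 0.0, 'width': 85.74236950869962}
[[ 2.800000e-02  9.810000e-01 -1.920000e-01  2.099830e+02]
 [-1.000000e+00  3.000000e-02  7.000000e-03  7.751000e+01]
 [ 1.300000e-02  1.920000e-01  9.810000e-01  1.463085e+03]
 [ 0.000000e+00  0.000000e+00  0.000000e+00  1.000000e+00]] 499.5623682096783
[[-5.19000e-01  5.20000e-01 -6.79000e-01 -4.37187e+02]
 [-8.55000e-01 -3.09000e-01  4.16000e-01  6.38466e+02]
 [ 7.00000e-03  7.96000e-01  6.05000e-01  9.53422e+02]
 [ 0.00000e+00  0.00000e+00  0.00000e+00  1.00000e+00]] 438.6495580806502
```

View pics/top0.png

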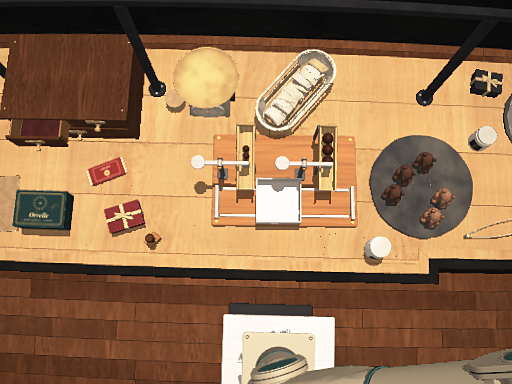

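View pics/scene0.png

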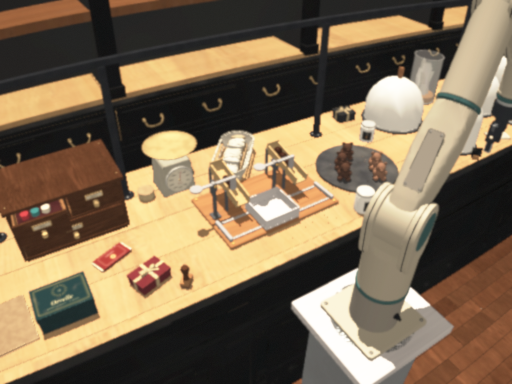

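The top view shows the large balls in the right-hand chute (lane about 327,150), with its pad at (282,163). The small chute is at (246,155) with its pad at (198,162), and the tray is at (278,201). Next I'll zoom in to measure.

```bash
python3 - <<'E'
from h import *
a=load('top0'); im=a['pixels'][:,:,::-1][115:240,185:365]
cv2.imwrite('pics/topc.png',cv2.resize(im,None,fx=4.4,fy=4.4,interpolation=cv2.INTER_CUBIC))
b=load('scene0'); im=b['pixels'][:,:,::-1][135:245,185:345]
cv2.imwrite('pics/scenec.png',cv2.resize(im,None,fx=5,fy=5,interpolation=cv2.INTER_CUBIC))
for n,u,v,z in [('padL',282,163,148),('padS',198,162,148),('tray',278,201,20),('laneL',327,150,110),('jar',377,247,78)]: print(n,onz(a,u,v,z).round(1))
E
```

```text
padL [563.    7.1 148. ]
padS [558.8 235.6 148. ]
tray [481.6   9.8  20. ]
laneL [ 615.4 -121.6  110. ]
jar [ 348.1 -267.7   78. ]
```

View pics/topc.png

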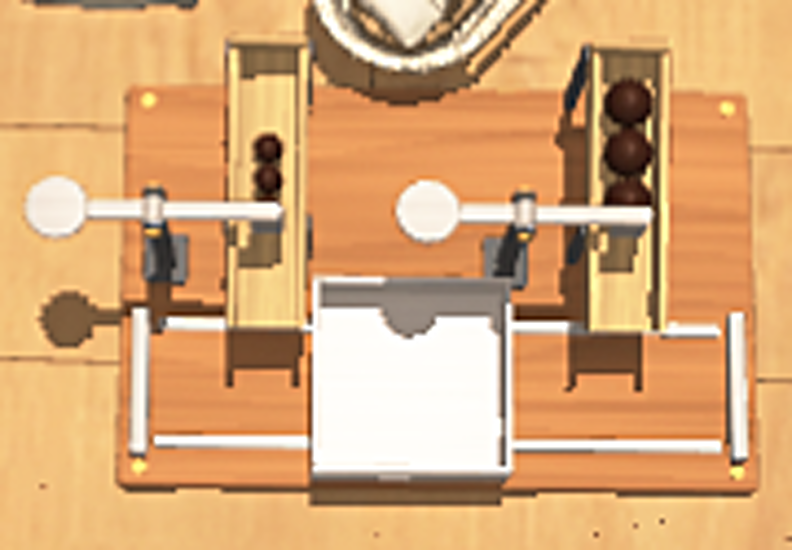

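View pics/scenec.png

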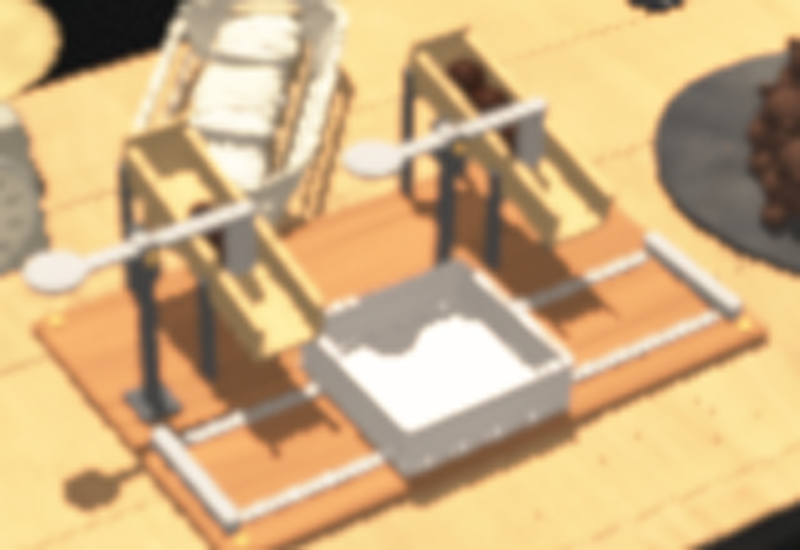

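The crops confirm it. In top-crop pixels: large pad (428,210), small pad (56,206), tray rim corners (313,279) to (512,476), large spout end around (627,330). The tray is free on its left side at about u=313.

```bash
python3 - <<'E'
from h import *
a=load('top0')
def p(u,v,z): return onz(a,185+(u-.5*0)/4.4,115+v/4.4,z)
for n,u,v,z in [('padL',428,210,148),('padS',56,206,148),('trayFL',313,279,36),('trayFR',512,279,36),('trayNL',313,476,36),('trayNR',512,476,36),('spL',588,330,85),('spR',668,330,85),('spSl',228,328,85),('spSr',306,328,85),('ribLn',140,455,26),('ribRn',738,462,26),('ribLf',140,308,26),('ribRf',736,313,26),('bbNL',118,487,12),('bbNR',757,494,12),('leverEnd',652,214,150),('gatetop',628,225,145)]: print(n,p(u,v,z).round(1))
P=p(428,210,148)-p(56,206,148); yaw=np.arctan2(P[0],-P[1]);print('len',np.hypot(*P[:2]),'yaw',yaw)
# scene check of pad
b=load('scene0')
o1,r1=ray(a,185+428/4.4,115+210/4.4); o2,r2=ray(b,185+375/5,135+158/5)
s=np.linalg.lstsq(np.c_[r1,-r2],o2-o1,rcond=None)[0]; print(o1+r1*s[0],o2+r2*s[1])
print(ctrl.get_image('wrist')['mount'])
E
```

```text
padL [563.8   6.3 148. ]
padS [559.3 236.4 148. ]
trayFL [544.   76.1  36. ]
trayFR [548.2 -56.8  36. ]
trayNL [411.7  72.2  36. ]
trayNR [415.5 -58.3  36. ]
spL [ 504.5 -101.5   85. ]
spR [ 506.1 -153.2   85. ]
spSl [498.7 129.6  85. ]
spSr [500.2  79.7  85. ]
ribLn [423.6 186.8  26. ]
ribRn [ 430.6 -209.8   26. ]
ribLf [522.9 191.2  26. ]
ribRf [ 531.9 -209.2   26. ]
bbNL [403.7 201.6  12. ]
bbNR [ 411.4 -225.3   12. ]
leverEnd [ 565.3 -132.6  150. ]
gatetop [ 559.1 -118.4  145. ]
len 230.11493634057342 yaw 0.019778393704614157
[565.35139115   6.02061633 142.38085749] [564.40139807   4.75893209 142.19353241]
[[-2.01143186e-04  9.54142309e-01  2.99353327e-01  7.70057663e+01]
 [ 9.99999824e-01  2.46776881e-05  5.93269252e-04  6.96089522e-01]
 [ 5.58675946e-04  2.99353394e-01 -9.54142145e-01 -6.88573564e+01]
 [ 0.00000000e+00  0.00000000e+00  0.00000000e+00  1.00000000e+00]]
```

```bash
cat >> h.py <<'E'
from scipy.spatial.transform import Rotation as Ro
def step(targets,yaw=0.02):
    s=ctrl.read_state(); R=Ro.from_euler('xyz',s['tool_rot'])
    T=Ro.from_euler('xyz',[np.pi,0,yaw]); w=(R.inv()*T).as_rotvec()
    print(round(s['clock'],2),s['eef_pos'].round(1),s['tool_rot'].round(3),'F',s['force'].round(1),s['width'])
    for t in targets: print(t,(R.inv().apply(np.array(t)-s['eef_pos'])/10).round(2),w.round(3))
E
python3 -c "
from h import *
step([(300,-560,300),(450,-430,300),(500,-250,300),(490,-80,300),(450,108,300)])"
```

```text
0.15 [ 158.7 -629.9  303.2] [-3.14   0.     0.247] F [ 0.1 -0.3  0.1] 85.34691787737721
(300, -560, 300) [15.41 -3.33  0.32] [-0.001  0.     0.227]
(450, -430, 300) [ 33.13 -12.27   0.34] [-0.001  0.     0.227]
(500, -250, 300) [ 42.37 -28.51   0.36] [-0.001  0.     0.227]
(490, -80, 300) [ 45.56 -45.24   0.39] [-0.001  0.     0.227]
(450, 108, 300) [ 46.27 -64.45   0.41] [-0.001  0.     0.227]
```

Emit:
{"op": "send_rows", "data": {
  "rows": [
    [[5,-1,0,0,0,0.1],[10,-2,0.2,0,0,0.2],[15,-3.5,0.3,0,0,0.227],[20,-5.5,0.3,0,0,0.227],[24.5,-8,0.3,0,0,0.227],[29,-10.5,0.3,0,0,0.227],[33,-13,0.3,0,0,0.227],[36.5,-17,0.3,0,0,0.227],[39.5,-21,0.3,0,0,0.227],[42,-25,0.3,0,0,0.227]]
  ],
  "grip": 255
}}

```text
clock: 1.15
eef_pos: [503.5, -290.8, 300.6]
tool_rot: [-3.141, -0.0, 0.02]
force: [1.5, 0.9, -0.1]
width: 0.1
gripper_force: 0.0
```

```bash
python3 -c "
from h import *
step([(490,-80,300),(450,108,300),(450,108,107)])"
```

```text
1.15 [ 503.5 -290.8  300.6] [-3.141 -0.     0.02 ] F [ 1.5  0.9 -0.1] 0.09405420333823913
(490, -80, 300) [ -0.92 -21.1    0.06] [-0. -0.  0.]
(450, 108, 300) [ -4.54 -39.98   0.06] [-0. -0.  0.]
(450, 108, 107) [ -4.55 -39.98  19.36] [-0. -0.  0.]
```

Emit:
{"op": "send_rows", "data": {
  "rows": [
    [[-0.5,-5,0,0,0,0],[-1,-10,0,0,0,0],[-1.5,-15,0,0,0,0],[-2,-20,0,0,0,0],[-2.7,-25,0,0,0,0],[-3.4,-30,0,0,0,0],[-4,-35,0,0,0,0],[-4.7,-38.5,0,0,0,0],[-4.7,-39.5,0,0,0,0],[-4.7,-39.5,0,0,0,0]]
  ]
}}

```text
clock: 2.15
eef_pos: [447.4, 102.8, 300.9]
tool_rot: [-3.141, -0.0, 0.024]
force: [-0.4, -0.9, -0.2]
width: -0.4
gripper_force: 0.0
```

```bash
python3 -c "
from h import *
step([(450,108,150),(450,108,107)])"
```

```text
2.15 [447.4 102.8 300.9] [-3.141 -0.     0.024] F [-0.4 -0.9 -0.2] -0.44482944185582607
(450, 108, 150) [ 0.27 -0.51 15.09] [-0.    -0.     0.004]
(450, 108, 107) [ 0.27 -0.51 19.39] [-0.    -0.     0.004]
```

Emit:
{"op": "send_rows", "data": {
  "rows": [
    [[0.2,-0.6,4,0,0,0],[0.2,-0.6,8.5,0,0,0],[0.2,-0.6,13,0,0,0],[0.2,-0.6,16.5,0,0,0],[0.2,-0.6,18.5,0,0,0],[0.2,-0.6,19.3,0,0,0],[0.2,-0.6,19.3,0,0,0]]
  ]
}}

```text
clock: 2.85
eef_pos: [449.6, 105.5, 107.2]
tool_rot: [3.14, 0.002, 0.017]
force: [0.1, -0.7, 0.1]
width: -0.1
gripper_force: 0.0
```

```bash
python3 -c "
from h import *
save('top','top1');save('scene','scene1')
step([(450,-42,107)])
a=load('top1')['pixels'][:,:,::-1][115:240,185:365];b=load('scene1')['pixels'][:,:,::-1][115:265,165:365]
cv2.imwrite('pics/c1.png',np.vstack([cv2.resize(a,(400,278)),cv2.resize(b,(400,300))]))"
```

```text
2.95 [450.3 106.4 108.7] [ 3.141e+00 -1.000e-03  1.800e-02] F [-0.2  0.5  0.4] 0.013961416627920345
(450, -42, 107) [-0.3  14.83  0.17] [ 0.    -0.001 -0.002]
```

View pics/c1.png

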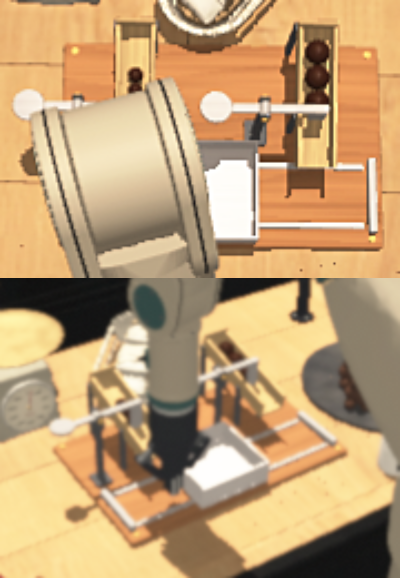

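The tip stands left of the tray with clear space around it. Now I'll push.

Emit:
{"op": "send_rows", "data": {
  "rows": [
    [[0,0.8,0,0,0,0],[0,1.5,0,0,0,0],[0,2.1,0,0,0,0],[0,3,0,0,0,0],[0,4,0,0,0,0],[0,5.2,0,0,0,0],[0,6.4,0,0,0,0],[0,7.6,0,0,0,0],[0,8.8,0,0,0,0],[0,10,0,0,0,0]]
  ]
}}

```text
clock: 3.95
eef_pos: [451.5, 6.4, 108.1]
tool_rot: [-3.141, -0.0, 0.02]
force: [-0.3, 2.3, 2.3]
width: 0.0
gripper_force: 1.0
```

Emit:
{"op": "send_rows", "data": {
  "rows": [
    [[0,1.1,0,0,0,0],[0,2.1,0,0,0,0],[0,3,0,0,0,0],[0,3.7,0,0,0,0],[0,4.2,0,0,0,0],[0,4.5,0,0,0,0],[0,4.5,0,0,0,0]]
  ]
}}

```text
clock: 4.65
eef_pos: [452.3, -38.4, 107.8]
tool_rot: [3.141, 0.0, 0.019]
force: [-0.6, -0.1, 0.5]
width: -0.1
gripper_force: 0.0
```

```bash
python3 -c "
from h import *
save('top','top2');save('scene','scene2')
step([(450,-44,107)])
a=load('top2')['pixels'][:,:,::-1][115:240,185:365];b=load('scene2')['pixels'][:,:,::-1][115:265,165:365]
cv2.imwrite('pics/c2.png',np.vstack([cv2.resize(a,(400,278)),cv2.resize(b,(400,300))]))"
```

```text
4.75 [452.3 -37.9 107.8] [3.141 0.    0.02 ] F [ 0.1  0.5 -0.8] -0.14920660617456202
(450, -44, 107) [-0.25  0.61  0.08] [ 0.  0. -0.]
```

View pics/c2.png

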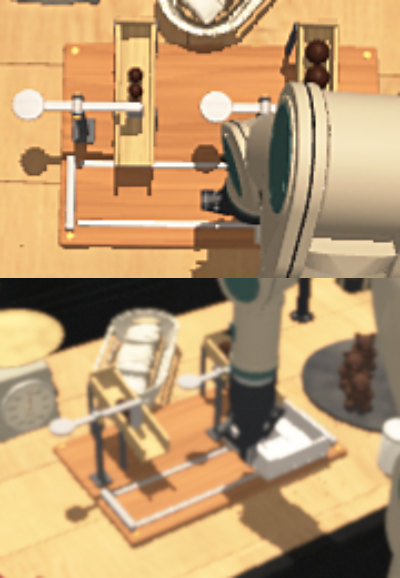

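Emit:
{"op": "send_rows", "data": {
  "rows": [
    [[0,0.3,0,0,0,0],[0,0.6,0,0,0,0],[0,0.6,0,0,0,0]]
  ]
}}

```text
clock: 5.05
eef_pos: [452.5, -44.1, 107.9]
tool_rot: [3.141, 0.0, 0.019]
force: [0.2, -0.5, -0.4]
width: -0.5
gripper_force: 0.1
```

Emit:
{"op": "send_rows", "data": {
  "rows": [
    [[0,-1,0,0,0,0],[0,-2.5,0,0,0,0],[0,-4,-2,0,0,0],[0,-4.5,-6,0,0,0],[0,-5,-11,0,0,0],[0,-5,-14.5,0,0,0],[0,-5,-16,0,0,0],[0,-5,-16,0,0,0]]
  ]
}}

```text
clock: 5.85
eef_pos: [452.6, 6.9, 270.1]
tool_rot: [3.141, -0.005, 0.02]
force: [-0.8, 0.4, -0.5]
width: 0.5
gripper_force: 0.0
```

```bash
python3 -c "
from h import *
save('top','top3');save('scene','scene3')
step([(564,14,267),(564,14,226)])
a=load('top3')['pixels'][:,:,::-1][115:240,185:365];b=load('scene3')['pixels'][:,:,::-1][135:245,185:345]
cv2.imwrite('pics/c3.png',np.hstack([cv2.resize(a,(400,278)),cv2.resize(b,(400,278))]))"
```

```text
5.95 [451.1   6.4 267.7] [3.141 0.    0.02 ] F [-0.7 -0.3 -0.1] 0.191542298006408
(564, 14, 267) [11.3  -0.53  0.06] [0. 0. 0.]
(564, 14, 226) [11.3  -0.53  4.16] [0. 0. 0.]
```

View pics/c3.png

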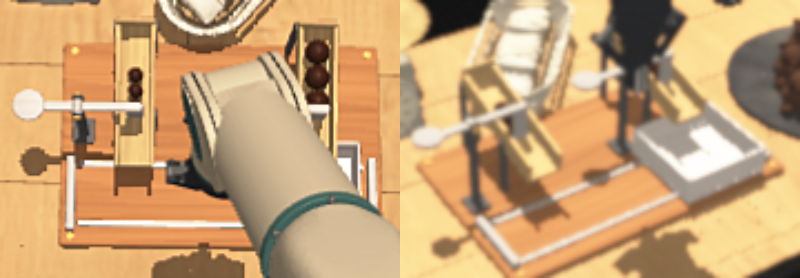

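```bash
python3 -c "
from h import *
a=load('top3');print(onz(a,347.4,191,56))
b=load('scene3')
for u,v in [(637,150),(690,183),(780,157),(722,108)]: print(onz(b,185+(u-400)/2.5,135+v/278*110,56).round(1))
g=a['pixels'][188:194,325:362].mean(2).mean(0);print(g.round())"
```

```text
[ 510.33117202 -188.89505463   56.        ]
[498.5 -33.3  56. ]
[407.1 -53.9  56. ]
[ 388.7 -188.4   56. ]
[ 516.1 -188.7   56. ]
[188. 188. 187. 187. 186. 184. 183. 181. 179. 177. 173. 165. 179. 187.
 222. 236. 254. 255. 113.  95. 104. 255. 183. 178. 147.  88. 247. 241.
 225. 157. 148. 140. 176. 178. 179. 180. 179.]
```

Emit:
{"op": "send_rows", "data": {
  "rows": [
    [[4,-0.2,0,0,0,0],[8,-0.5,0,0,0,0],[11.3,-0.5,0,0,0,0],[11.3,-0.5,2,0,0,0],[11.3,-0.5,3.6,0,0,0],[11.3,-0.5,4,0,0,0],[11.3,-0.5,4,0,0,0]]
  ]
}}

```text
clock: 6.65
eef_pos: [563.3, 13.6, 226.1]
tool_rot: [3.141, 0.004, 0.02]
force: [0.1, -0.1, 0.6]
width: 0.2
gripper_force: 0.0
```

```bash
python3 -c "
from h import *
save('scene','scene4');save('wrist','wrist4')
step([(564,14,192)])
a=load('wrist4')['pixels'][:,:,::-1];b=load('scene4')['pixels'][:,:,::-1][135:245,185:345]
cv2.imwrite('pics/c4.png',np.hstack([cv2.resize(a,(400,300)),cv2.resize(b,(400,300))]))"
```

```text
6.75 [564.3  13.6 227.8] [-3.142  0.     0.02 ] F [ 0.2 -0.3  0.1] 0.3077081161582385
(564, 14, 192) [-0.03 -0.04  3.58] [-0.  0.  0.]
```

View pics/c4.png

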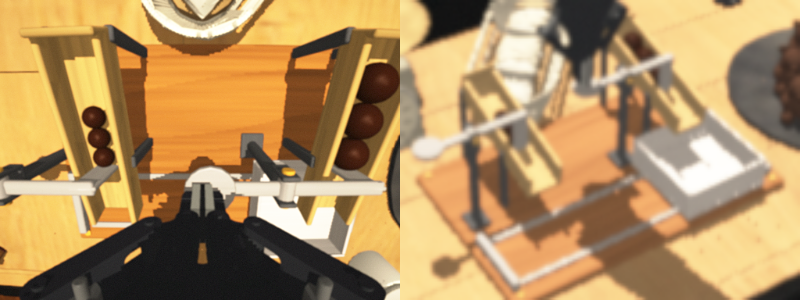

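The wrist view shows the closed tips just above the left part of the large pad (211,178). The tray is centred at y≈-124, level with the spout. Now I'll press.

Emit:
{"op": "send_rows", "data": {
  "rows": [
    [[0.2,0,0.4,0,0,0],[0.2,0,0.8,0,0,0],[0.2,0,1.3,0,0,0],[0.2,0,1.8,0,0,0],[0.2,0,2.3,0,0,0],[0.2,0,2.8,0,0,0],[0.2,0,3.2,0,0,0],[0.2,0,3.4,0,0,0]]
  ]
}}

```text
clock: 7.55
eef_pos: [566.7, 12.7, 193.9]
tool_rot: [3.141, -0.001, 0.019]
force: [-0.3, -1.6, 6.5]
width: -0.2
gripper_force: 2.7
```

```bash
python3 -c "
from h import *
save('wrist','wrist5')
step([(564,14,192)])
a=load('wrist5')['pixels'][:,:,::-1]
cv2.imwrite('pics/c5.png',a)"
```

```text
7.6 [566.7  12.7 193.7] [ 3.141e+00 -1.000e-03  1.900e-02] F [ 0.2 -2.   5.9] -0.036103818604806666
(564, 14, 192) [-0.27 -0.13  0.17] [ 0.001 -0.001 -0.001]
```

View pics/c5.png

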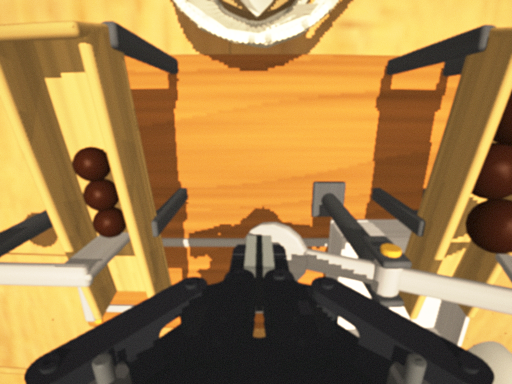

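The lever is tilted and the force is 6 N. The balls are still visible at (490,225). I'll press on to the stop and hold.

Emit:
{"op": "send_rows", "data": {
  "rows": [
    [[0,0,0.2,0,0,0],[0,0,0.4,0,0,0],[0,0,0.6,0,0,0],[0,0,0.6,0,0,0]]
  ]
}}

```text
clock: 8.0
eef_pos: [566.8, 12.8, 188.9]
tool_rot: [3.14, -0.001, 0.019]
force: [-1.2, -0.4, 13.2]
width: 0.0
gripper_force: 5.1
```

Emit:
{"op": "send_rows", "data": {
  "rows": [
    [[0,0,0,0,0,0],[0,0,0,0,0,0],[0,0,0,0,0,0],[0,0,0,0,0,0],[0,0,0,0,0,0],[0,0,0,0,0,0],[0,0,0,0,0,0],[0,0,0,0,0,0],[0,0,0,0,0,0],[0,0,0,0,0,0]]
  ]
}}

```text
clock: 9.0
eef_pos: [566.8, 12.8, 189.0]
tool_rot: [3.14, -0.001, 0.019]
force: [-1.1, -1.7, 11.9]
width: 0.1
gripper_force: 5.0
```

```bash
python3 -c "
from h import *
save('top','top6');save('scene','scene6')
step([(564,14,192)])
a=load('top6')['pixels'][:,:,::-1][115:240,185:365];b=load('scene6')['pixels'][:,:,::-1][135:245,185:345]
cv2.imwrite('pics/c6.png',np.hstack([cv2.resize(a,(400,278)),cv2.resize(b,(400,278))]))"
```

```text
9.1 [566.8  12.8 188.9] [ 3.14e+00 -1.00e-03  1.90e-02] F [-1.6 -1.9 11.8] -0.10341520023518602
(564, 14, 192) [-0.27 -0.13 -0.31] [ 0.001 -0.001 -0.001]
```

View pics/c6.png

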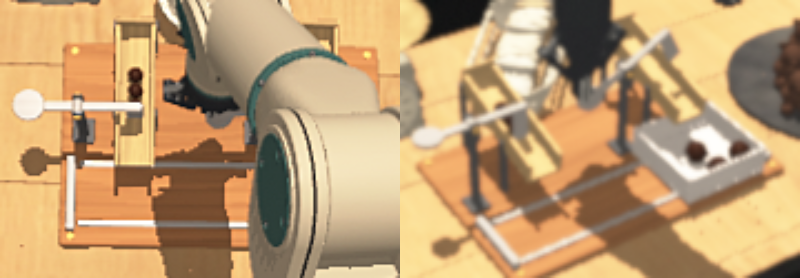

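The scene view shows dark balls in the tray at (697,150), (740,148) and partly (716,162), and the lane looks empty. That was my tenth and last viewed picture, so I'll confirm the count numerically before letting go.

```bash
cat > cnt.py <<'E'
from h import *
def count(n,f,box):
    d=save(n,f); u0,v0,u1,v1=box; p=d['pixels'][v0:v1,u0:u1].astype(int)
    m=((p[:,:,0]<100)&(p[:,:,0]>p[:,:,2]+12)&(p.sum(2)<200)).astype(np.uint8)
    N,_,st,c=cv2.connectedComponentsWithStats(m)
    return [(st[i].tolist(),(c[i]+[u0,v0]).round(1).tolist()) for i in range(1,N) if st[i,4]>4]
E
python3 -c "
from cnt import *
print('tray',count('scene','s7',(278,175,340,215)))
print('lane',count('scene','s7b',(270,135,312,185)))
w5=load('wrist5'); print('wrist lane now',count('wrist','w7',(440,60,512,300)))
p=w5['pixels'][60:300,440:512].astype(int);print('wrist before',((p[:,:,0]<100)&(p[:,:,0]>p[:,:,2]+12)&(p.sum(2)<200)).sum())
im=load('s7')['pixels'][180:210,285:340].astype(int).sum(2)
for r in im[::1]: print(''.join('#' if x<200 else '+' if x<380 else '.' for x in r))
"
```

```text
tray [([59, 3, 3, 3, 6], [338.3, 178.8]), ([22, 17, 7, 7, 36], [302.9, 195.0]), ([40, 17, 6, 4, 17], [320.1, 193.5])]
lane []
wrist lane now [([5, 0, 5, 4, 7], [447.6, 60.9]), ([23, 0, 9, 13, 23], [468.0, 66.9]), ([6, 6, 9, 10, 21], [448.4, 72.0])]
wrist before 4169
++++...++++............................++++++++++++++##
++++....+++..............................+++++++++++++#
........++.................................++++++++++++
............................................+++++++++++
.............................................++++++++++
...............................................++++++++
.................................................++++++
.....................................................++
.......................................................
.......................................................
..................................++++.................
...............++++..............++++++................
..............++##+++............+#+##++...............
..............+######+..........+######+...............
..............+#######..........+#####++...............
..............+#######+.........+###++.................
...............+######..........++++...................
...............+#####+.....+...........................
................+###+....+++++.........................
.................++++..++#++...........................
.......................+++.............................
.......................................................
...................................................++..
.................................................++++..
..........................................+++++++++....
.......................................+++++++++.......
.....................................+++++++++.........
...................................+++++++++++.........
................................+++++++++++++..........
..............................+++++++++++++............
```

Three balls are in the tray and the lane is empty. Now I'll release and retreat.

Emit:
{"op": "send_rows", "data": {
  "rows": [
    [[0,0,-0.6,0,0,0],[0,0,-1.4,0,0,0],[0,0,-2.4,0,0,0],[0,0,-3.6,0,0,0],[0,0,-6,0,0,0],[0,0,-10,0,0,0],[0,0,-13,0,0,0],[0,0,-14,0,0,0],[0,0,-14,0,0,0]]
  ]
}}

```text
clock: 10.15
eef_pos: [566.6, 12.5, 329.2]
tool_rot: [3.14, -0.002, 0.019]
force: [0.5, -0.0, -0.8]
width: -0.2
gripper_force: 0.0
```

Emit:
{"op": "send_rows", "data": {
  "rows": [
    [[-3,-2,0,0,0,0],[-6,-6,0,0,0,0],[-8,-11,0,0,0,0],[-9,-16,0,0,0,0],[-9,-21,0,0,0,0],[-9,-26,0,0,0,0],[-9,-30,0,0,0,0],[-9,-32,0,0,0,0],[-9,-32,0,0,0,0]]
  ]
}}

```text
clock: 11.05
eef_pos: [468.1, 334.7, 325.7]
tool_rot: [3.141, 0.004, 0.025]
force: [-0.2, 0.4, 0.4]
width: 0.1
gripper_force: 0.0
```

```bash
python3 -c "
from cnt import *
print('top lane+tray',count('top','t8',(310,115,352,225)))
print('lane rows', [x for x in count('top','t8b',(315,115,340,180))])
print('small lane', count('top','t8c',(235,120,256,185)))
step([])
for b in ('s8',):
  save('scene',b)
  x=load(b)['pixels'].astype(int); y=load('scene3')['pixels'].astype(int); z=load('scene0')['pixels'].astype(int)
  for n,q in [('pad/lever',(253,150,300,172)),('small lever',(185,170,240,195)),('jar',(352,182,376,216)),('box',(125,255,175,300)),('stamp',(175,260,196,292))]:
    u0,v0,u1,v1=q; print(n,(abs(x-z)[v0:v1,u0:u1].sum(2)>90).sum())
t=load('t8')['pixels'].astype(int);t0=load('top0')['pixels'].astype(int)
for n,q in [('pad/lever top',(272,150,336,172)),('jar',(360,232,395,262))]:
    u0,v0,u1,v1=q; print(n,(abs(t-t0)[v0:v1,u0:u1].sum(2)>90).sum())
im=t[115:228,310:352].sum(2)
for r in im[::2]: print(''.join('#' if v<200 else '+' if v<380 else '.' if v<600 else ' ' for v in r))
"
```

```text
top lane+tray [([3, 22, 2, 5, 5], [313.4, 139.0]), ([2, 29, 6, 3, 10], [314.7, 144.8]), ([24, 31, 1, 35, 35], [334.0, 163.0]), ([4, 51, 3, 5, 6], [314.7, 167.8]), ([8, 59, 1, 16, 16], [318.0, 181.5]), ([7, 82, 11, 11, 79], [322.1, 202.2]), ([40, 91, 1, 10, 10], [350.0, 210.5]), ([24, 93, 11, 11, 78], [339.4, 213.1]), ([9, 97, 11, 9, 69], [324.1, 216.3])]
lane rows [([0, 29, 3, 2, 5], [316.2, 144.6]), ([19, 30, 1, 35, 35], [334.0, 162.0]), ([3, 59, 1, 6, 6], [318.0, 176.5])]
small lane [([8, 26, 6, 15, 74], [245.5, 152.8])]
11.2 [470.  329.5 326.4] [3.138e+00 2.000e-03 1.800e-02] F [-1.  -0.6 -0.2] -0.026126573360400297
pad/lever 109
small lever 1
jar 352
box 7
stamp 248
pad/lever top 137
jar 0
..........................................
..........................................
..........................................
..........................................
..........................................
.......+++................................
.......#++.+++++++++++++++................
......###+ .+++++++++++++. ...............
.... +##++ .+++++++++++++. ...............
... .###++
[... 1353 characters left out ...]
   +++ ...+ 
    .+...+++#+++....+            +++ ...+ 
    .+. +########. .+            +++ ...+ 
    .+ .####++#### .+             ++  ..+ 
       ##########+                ++. ..+ 
       .#########                 ++. ..+ 
       ...+##+#+                  ++. ..#.
         .+++++           +######.++. ..#.
             ...        .#####+####+. ..#.
          +#######+    .###########+. ..#.
         +####++###+   .+##########+.  +#.
        .##########+    ..+###### +++  ...
        .+#########      ++....++ +++ ...+
                ..                +++ ....
+++++++++++........+++++++...............+
+++++++++++++++++++++++++++++++++#+.......
+++++++++++++++++++++++++++++++++++++++###
```

Three balls are in the tray, the lane is empty and the lever bar is back at its rest row (v≈163). The robot is clear of everything, so I'll hand in.

```bash
python3 -c "
from h import *
t=load('t8')['pixels'].astype(int);t0=load('top0')['pixels'].astype(int)
print((abs(t-t0)[150:175,272:312].sum(2)>90).sum())
print(ctrl.finish_job())"
```

```text
0
the job is handed in; nothing more can be done
None
```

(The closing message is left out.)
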